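# Slide the votive tablet out over the shelf edge

### The job

Push the clay votive tablet along the oak board towards the robot until its holed end juts 40 mm out over the board's front edge, with the tablet square to that edge, so that the keeper can take hold of it and thread its hole. Only push it with the fingertips, never pick it up or tip it, leave everything else on the board where it is, and finish clear of it all.

Things in the scene. Friction and masses are not known exactly. Their poses are not given: they have to be found in the camera images.
- oak_board: Fixed shelf board of scuffed oak, 340 mm deep (its x) by 600 mm wide (its y), a plank 24 mm thick on two battens; its flat top is 60 mm above the table. Origin: centre of its footprint, at table height. x points from the front edge to the back, so -x is the way the tablet must go; y along the front edge, z up. It stands turned by up to about 0.2 rad.
- board_edge (a point): The middle of the board's front edge (the long edge nearest the robot), at the height of the board's top. Axes as the board's: y runs along the edge, -x points outwards off the board.
- tablet: Loose rectangular clay plaque 110 mm long (x) by 70 mm wide (y) by 10 mm thick, about 0.14 kg, lying flat on the board, with a shallow raised stupa (about 2 to 3 mm high) on top and a 12 mm through hole centred 15 mm from its -x end. The -x end faces the board's front edge, the straight +x end faces the back; it may start turned by up to about 0.3 rad from square. Its sides and ends are plain upright faces. Origin: centre of its underside; z up.
- tablet_end (a point): The middle of the lower edge of the tablet's holed (-x) end, 55 mm from the tablet's origin: the point that must end 40 mm beyond the board's front edge.
- dorje: Bronze dorje, 112 mm long along its x, 42 mm across its prongs, 32 mm high as it lies loose on the board, beside the tablet. Origin: centre of its underside. Leave alone.
- coil_holder: Turquoise enamel dish, 80 mm across and 16 mm high with a 35 mm high brass post, loose on the board. Origin: centre of its underside. Leave alone.
- bowl: Brass incense bowl, 92 mm across the rim, 48 mm high, with a small steel spring clip on its rim reaching 66 mm high; loose, in the back row of the board. Origin: centre of its underside. Leave alone.
- incense_box: Carved boxwood incense box, 70 by 128 mm, 41 mm high with its lid, loose, in the back row of the board. Origin: centre of its underside. Leave alone.
- small_bell: Small brass bell standing mouth down, 52 mm across, 60 mm high, loose, in the back row. Origin: centre of its underside. Leave alone.
- offering_cup: Small white cup, 48 mm across, 32 mm high, loose, in the back row. Origin: centre of its underside. Leave alone.
There are look-alikes about, which are no part of the job. There is more than one size of the tablet; the job needs the smallest.

How it is judged:
At the end, for the whole second after the job is handed in: The middle of the tablet's holed end is 32 to 48 mm beyond the board's front edge, the tablet is within 0.12 rad of square to the edge, lies flat on the board and is at rest (x of tablet_end in the frame of board_edge between -0.048 and -0.032 m and angle between the x axis of tablet and the x axis of oak_board, either way round below 0.12 rad and angle between tablet's own z axis and vertical below 0.06 rad and z of tablet in the frame of oak_board between 0.056 and 0.064 m and linear speed of tablet below 0.01 m/s); the robot touches nothing.
It fails at once if the tablet is lifted off the board (by more than 8 mm) (z of tablet in the frame of oak_board above 0.068 m).
It fails at once if the tablet is tipped up or falls off the board (angle between tablet's own z axis and vertical above 0.2 rad or z of tablet in the frame of oak_board below 0.045 m).
It fails at once if something else on the board is shifted by more than 15 mm (distance of any of dorje, coil_holder, bowl, incense_box, small_bell, offering_cup from where it was at the start of the episode above 0.015 m).
It also fails if it takes over 35 s, if anything falls off the work surface, if the arm or the gripper's body presses on something with over 40 N, if the wrist force passes 120 N, or if a joint passes its speed limit or range.

### The arm

A 6-joint arm with a two-finger parallel gripper is mounted at the origin on the work surface. World frame = base frame: x ahead of the robot, y to its left, z up, the work surface at z = 0. Lengths are in m, angles in rad, forces in N, time in s.
With the tool pointing down it reaches from about 0.35 to 1 m from the base axis. Payload 7.1 kg.
Tool frame: the origin (TCP) lies between the finger pads; the fingertips stand 22 mm ahead of it and the grasp point (between the pads) lies 3 mm ahead of it; z points along the fingers, y is the line along which they close (so a half turn about z gives the same grasp; the last joint's range is limited). The gripper opens to 85 mm and grips with 20 to 120 N. Pads are 22 mm wide; open, the fingers measure 114 mm over their backs; the gripper's body (76 mm by 85 mm) begins 54 mm behind the grasp point. The pads swing forward as they close: fully open they stand 13 mm farther back than shut.
Start: joints at [1.297, 0.423, 1.63, -0, 1.089, -0.019], TCP at [0.158, 0.605, 0.253] pointing down, gripper open.
Joint ranges: [-3, 3], [-0.9, 2.11], [0.09, 2.58], [-1.31, 4.45], [0.11, 2.69], [-2.54, 2.54]. Speed limits (rad/s): [2.39, 2.39, 3.01, 3.14, 3.14, 3.14].

### API

Orientations are given as a rotation vector (axis times angle).
In Python, from rig import manip gives the robot as it stands. The module is installed in compiled form; this text tells all that it offers. Calls block until the motion is done:
- manip.move_to(position, orientation): joint-space move of the TCP to a pose.
- manip.servo_line(position, orientation=None, rate=0.15): straight line of the TCP; orientation=None keeps the orientation; rate is the mean speed in m/s.
- manip.set_joints(angles): joint-space move.
- manip.command_gripper(opening, f_grip=None): finger opening in m; f_grip is the grip in N (None keeps the last); returns when the fingers have stopped.
- manip.hold(seconds).
- manip.solve_ik(position, orientation): joint angles nearest the present ones, or None.
- manip.camera(name): name is "scene" or "top" or "wrist"; returns a dict with "image" (384x512x3 uint8, red, green, blue), "fx", "fy", "cx", "cy" (pixels), "cam_to_world" (4x4, takes a point from camera to world coordinates); the wrist camera has in their place "mount" (4x4, takes a point from camera to tool coordinates, whose origin is the TCP and whose axes are the flange's). Camera axes: x right, y down, z forward; pixel columns grow to the right and rows downward; lengths in m; the calibration is good to about 2 mm. A picture is of the moment at which its call begins: read the wrist's pose just before it. There is no depth.
A pose or a line that the arm cannot do raises manip.IKError and nothing moves.
- manip.sign_off(): hands the job in; it is judged then, once.
Readings, each from a call of its own:
- manip.get_time(): time.
- manip.get_joint_positions(): joint angles.
- manip.get_joint_vel(): joint speeds.
- manip.get_tau(): joint torques, N m.
- manip.get_position(): TCP position.
- manip.get_ee_rot(): TCP orientation.
- manip.get_contact_force(): force on the tool from outside, world axes, zero at the start.
- manip.get_torque(): the same for the moment, N m.
- manip.get_width(): finger opening in m.
- manip.get_grip_force(): force on a finger pad.
Only numpy, scipy, OpenCV 4.12 (cv2) and the standard library are available. Lean on these libraries where they do the work, as an engineer would, in place of code of your own. Each camera call takes 0.05 s, during which the arm holds its last target. There are 200 camera calls.

## Working session

There is one attempt and no reset: what is moved stays moved. The work goes in short steps, each a Python script; the robot and the scene stay as the last script left them, time stands still between calls to the robot, and variables do not carry over. Pictures are saved under pics/ and viewed, at most 10 in all, crops included, and the job is handed in when it is done.

```bash
mkdir -p pics
python3 - <<'E'
from rig import manip
import cv2,numpy as np,pickle
d={}
for n in("scene","top"):
    c=manip.camera(n); d[n]=c
    cv2.imwrite(f"pics/{n}0.png",cv2.resize(c["image"][:,:,::-1],(800,600),interpolation=cv2.INTER_CUBIC))
    print(n,c["fx"],c["cx"],c["cy"],np.round(c["cam_to_world"],3).tolist())
pickle.dump(d,open("c0.pkl","wb"))
print(manip.get_time(),manip.get_position(),manip.get_ee_rot())
E
```

```text
scene 411.8730257679263 261.72818191938546 187.55669746889146 [[0.577, 0.475, -0.665, 1.169], [0.817, -0.355, 0.455, -0.361], [-0.02, -0.805, -0.593, 0.609], [0.0, 0.0, 0.0, 1.0]]
top 445.99871762988187 248.89390867410316 196.05678121065728 [[-0.023, -0.998, 0.051, 0.535], [-1.0, 0.023, -0.016, 0.045], [0.015, -0.051, -0.999, 0.968], [0.0, 0.0, 0.0, 1.0]]
0.1 [0.15736189 0.60439403 0.2526049 ] [-3.99098784e-01 -3.11593399e+00  2.19773238e-03]
```

View pics/top0.png

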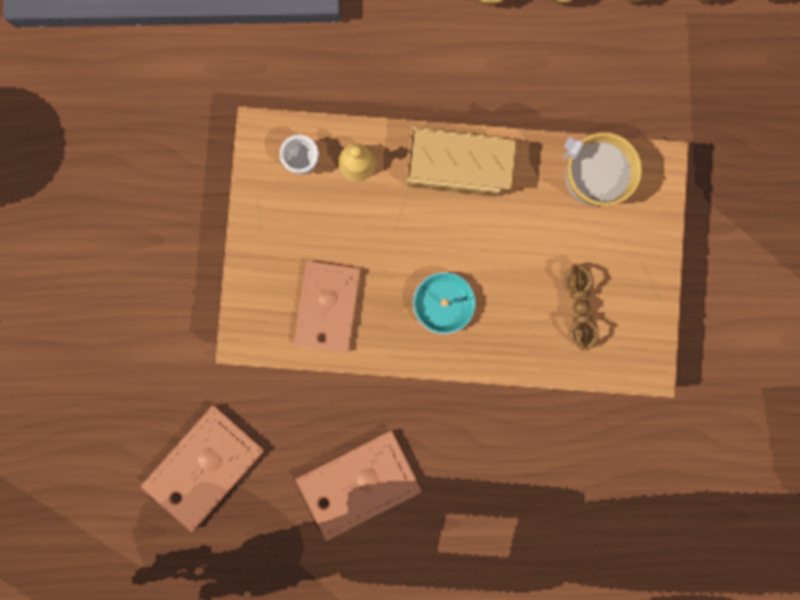

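View pics/scene0.png

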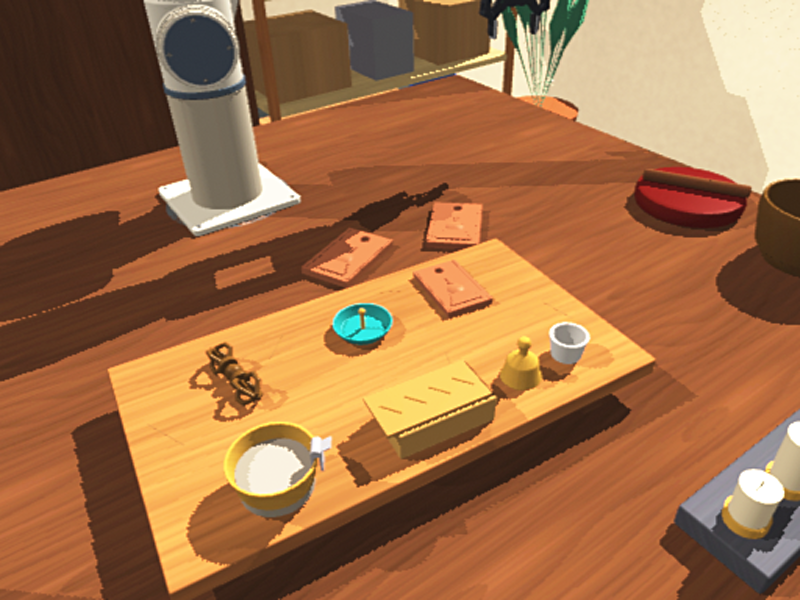

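The top view shows the board with corners near (238,107), (688,142), (674,396) and (217,363). The small tablet lies on it with corners near (308,261), (361,268), (352,350) and (294,346), its hole near (321,338) facing the front edge. The two larger tablets lie on the table. The scene view confirms this, and there is free room behind the tablet.

```bash
cat > h.py <<'E'
import cv2,numpy as np
from scipy.spatial.transform import Rotation as R
def ray(c,uv,z,T=None):
    T=c["cam_to_world"] if T is None else T
    uv=np.atleast_2d(uv).astype(float)
    d=np.c_[(uv[:,0]-c["cx"])/c["fx"],(uv[:,1]-c["cy"])/c["fy"],np.ones(len(uv))]@T[:3,:3].T
    o=T[:3,3]; return (o+d*((z-o[2])/d[:,2])[:,None])[:,:2]
def quad(mask):
    cs,_=cv2.findContours(mask,cv2.RETR_EXTERNAL,cv2.CHAIN_APPROX_NONE)
    return max(cs,key=cv2.contourArea)
def measure(c):
    """board front-edge middle, board x-dir, tablet centre, tablet x-dir, from top camera"""
    hsv=cv2.cvtColor(c["image"],cv2.COLOR_RGB2HSV)
    H,S,V=[hsv[:,:,i].astype(int) for i in range(3)]
    b=((H>=12)&(H<=24)&(V>170)).astype(np.uint8)
    k=np.ones((3,3),np.uint8); b=cv2.morphologyEx(b,cv2.MORPH_OPEN,k)
    bc=ray(c,quad(b)[:,0],.06).astype(np.float32)
    rb=cv2.minAreaRect(bc)
    t=(((H<=10)|(H>175))&(V>140)&(S>70)).astype(np.uint8)
    roi=np.zeros_like(t); roi[150:250,150:260]=1   # tablet on board
    t=cv2.morphologyEx(t*roi,cv2.MORPH_OPEN,k)
    tc=ray(c,quad(t)[:,0],.07).astype(np.float32)
    rt=cv2.minAreaRect(tc)
    return rb,rt,b,t
def xdir(r):   # rect axis nearest world +x
    p=cv2.boxPoints(r); e=p[1]-p[0]; e/=np.linalg.norm(e)
    if abs(e[0])<.7: e=np.array([-e[1],e[0]])
    return e*np.sign(e[0])
E
python3 - <<'E'
from h import *; import pickle
c=pickle.load(open("c0.pkl","rb"))["top"]
rb,rt,b,t=measure(c)
print(rb,rt); 
bx,tx=xdir(rb),xdir(rt); print("angles",np.arctan2(bx[1],bx[0]),np.arctan2(tx[1],tx[0]))
cor=np.array([[238,107],[688,142],[674,396],[217,363]])*.64
print("board eye",ray(c,cor,.06))
cor=np.array([[308,261],[361,268],[352,350],[294,346]])*.64
print("tab eye",ray(c,cor,.07))
px=lambda p:tuple(int(v) for v in p)
o=c["image"][:,:,::-1].copy(); o[b>0]=o[b>0]//2; o[t>0]=(0,255,0)
cv2.imwrite("pics/mask.png",o)
E
```

```text
((0.6537412405014038, -0.056679725646972656), (0.5992984175682068, 0.3427946865558624), 84.36368560791016) ((0.5882534980773926, 0.11186586320400238), (0.04001065716147423, 0.09418720752000809), 27.589038848876953)
angles -0.09837233 0.48151943
board eye [[ 0.84882302  0.22347689]
 [ 0.79062297 -0.37214417]
 [ 0.45547139 -0.33847224]
 [ 0.51257644  0.25474745]]
tab eye [[0.64147255 0.13385597]
 [0.6308945  0.06560363]
 [0.52534982 0.07942642]
 [0.53223246 0.15371849]]
```

View pics/mask.png

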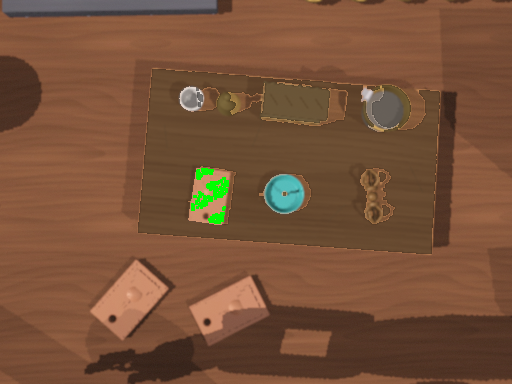

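The board mask is right: 0.599 x 0.343 m at -0.098 rad. The tablet mask is patchy, so I will take the non-board, lit pixels inside the board instead.

```bash
python3 - <<'E'
s=open('h.py').read()
s=s.replace("t=(((H<=10)|(H>175))&(V>140)&(S>70)).astype(np.uint8)","t=((H<=TH)&(V>120)).astype(np.uint8)").replace("def measure(c)","TH=11\ndef measure(c)").replace("t=cv2.morphologyEx(t*roi,cv2.MORPH_OPEN,k)","t=cv2.morphologyEx(cv2.morphologyEx(t*roi,cv2.MORPH_CLOSE,k),cv2.MORPH_OPEN,k)")
open('h.py','w').write(s)
E
python3 - <<'E'
import h; from h import *; import pickle
c=pickle.load(open("c0.pkl","rb"))["top"]
hsv=cv2.cvtColor(c["image"],cv2.COLOR_RGB2HSV); print(hsv[195,180:240:4].tolist())
for h.TH in (10,11,12,13):
    rb,rt,b,t=measure(c); tx=xdir(rt); print(h.TH,rt,np.arctan2(tx[1],tx[0]),t.sum())
E
```

```text
[[14, 135, 208], [14, 137, 207], [14, 139, 197], [11, 123, 203], [10, 119, 207], [10, 119, 207], [10, 119, 208], [10, 121, 210], [11, 124, 200], [10, 121, 207], [10, 119, 208], [11, 119, 208], [12, 140, 129], [14, 144, 175], [14, 140, 195]]
10 ((0.5835396647453308, 0.11000870168209076), (0.06907238811254501, 0.10831073671579361), 80.58122253417969) -0.16438876 2009
11 ((0.5835049152374268, 0.10998553037643433), (0.07267460972070694, 0.11063691973686218), 79.84490966796875) -0.17723982 3192
12 ((0.5829079747200012, 0.1068965420126915), (0.0810324177145958, 0.11253275722265244), 80.31251525878906) -0.16907857 3462
13 ((0.5830109715461731, 0.10626277327537537), (0.09774041175842285, 0.1157393530011177), 81.5300521850586) -0.14782837 3889
```

```bash
cat > go.py <<'E'
from h import *; import pickle
c=pickle.load(open("c0.pkl","rb"))["top"]
rb,rt,_,_=measure(c)
B0=np.array(rb[0]); bx=xdir(rb); by=np.array([-bx[1],bx[0]]); edge=B0-.17*bx
def W(x,y,z): return np.r_[edge+x*bx+y*by,z]      # board_edge frame -> world
def rel(p): return np.array([(p-edge)@bx,(p-edge)@by])
T=rel(np.array(rt[0])); X3=np.r_[bx,0]; Y3=np.r_[by,0]
ori=lambda s:R.from_matrix(np.c_[s*X3,-s*Y3,[0,0,-1]]).as_rotvec()
E
python3 - <<'E'
from go import *; from rig import manip
print("tablet rel",T)
back=T[0]+.055; p=W(back+.011+.018,T[1],.16)
q={s:manip.solve_ik(p,ori(s)) for s in(1,-1)}; print(q)
s=min((s for s in q if q[s] is not None),key=lambda s:abs(q[s][5])); open("s","w").write(str(s))
o=ori(s)
manip.move_to(p,o); manip.command_gripper(.03)
print(s,manip.get_time(),manip.get_position(),manip.get_width(),manip.get_contact_force())
p[2]=.092; manip.servo_line(p,o,rate=.1)
f0=manip.get_contact_force(); print(f0)
for z in np.arange(.091,.073,-.0015):
    p[2]=z; manip.servo_line(p,o,rate=.03)
    f=manip.get_contact_force()-f0; print(round(z,4),f.round(2),round(manip.get_position()[2],4))
    if f[2]>2: break
p[2]=z+.004; manip.servo_line(p,o,rate=.05)
print(manip.get_time(),manip.get_position(),manip.get_contact_force()); np.save("z.npy",p[2])
c=manip.camera("top"); cv2.imwrite("pics/t1.png",cv2.resize(c["image"][100:290,130:390,::-1],(780,570),interpolation=cv2.INTER_CUBIC))
E
```

```text
tablet rel [0.08373441 0.15896131]
{1: array([ 1.33702960e-01,  6.00885992e-01,  1.57020763e+00, -8.88178420e-16,
        9.70499029e-01,  1.80287161e+00]), -1: array([ 1.33702960e-01,  6.00885992e-01,  1.57020763e+00, -4.44089210e-16,
        9.70499029e-01, -1.33872104e+00])}
-1 3.2333 [0.66710204 0.10173195 0.15998747] 0.03019989241127978 [ 1.20255441 -0.16787227 -0.39380302]
[-0.01875156  1.33214416  0.17923073]
0.091 [-0.78 -0.6   0.3 ] 0.0917
0.0895 [ 0.84 -1.39  0.83] 0.0895
0.088 [-0.13 -3.02 -0.  ] 0.0878
0.0865 [-0.83 -1.26 -0.24] 0.0863
0.085 [ 0.08 -1.75 -0.53] 0.0849
0.0835 [ 0.75 -0.54 -0.84] 0.0834
0.082 [ 0.26 -1.76 -0.3 ] 0.0818
0.0805 [-4.36 -1.18  8.44] 0.0816
6.3167 [0.66737441 0.10177418 0.0848065 ] [ 0.39431124 -1.02452255 -0.37811039]
```

View pics/t1.png

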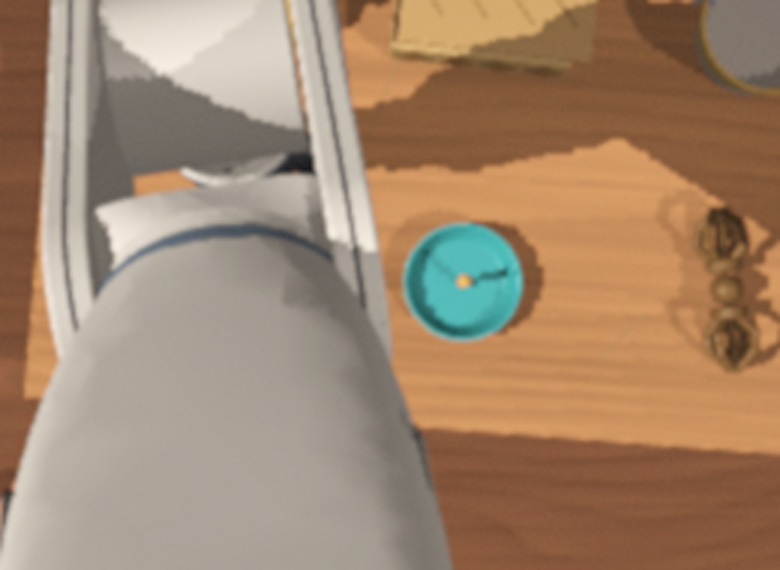

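The arm hides the tablet from the top camera, and the dish and dorje have not moved. I found the board by touch, so the tips are now about 3 mm above it. I'll push to 8 mm short of the goal, back off and look.

```bash
cat >> go.py <<'E'
from rig import manip
s=int(open("s").read()); o=ori(s)
def push(x,y,z):
    manip.servo_line(W(x,y,z),o,rate=.04); manip.hold(.2)
    print("push",rel(manip.get_position()[:2]),manip.get_contact_force().round(2),manip.get_position()[2])
    manip.servo_line(W(x+.02,y,z),o,rate=.08)
    manip.servo_line(W(x+.02,y,.17),o,rate=.15)
def look(name):
    q=manip.get_joint_positions(); q=np.array(q); q2=q.copy(); q2[0]+=.9; manip.set_joints(q2)
    c=manip.camera("top"); rb,rt,b,t=measure(c); pickle.dump(c,open(name+".pkl","wb"))
    tx=xdir(rt); r=rel(np.array(rt[0])); a=np.arctan2(tx[1],tx[0])-np.arctan2(bx[1],bx[0])
    print("tablet",r,"size",rt[1],"ang",a,"end x",r[0]-.055*np.cos(a),"t",manip.get_time())
    cv2.imwrite(f"pics/{name}.png",cv2.resize(c["image"][90:290,120:390,::-1],(780,578),interpolation=cv2.INTER_CUBIC))
E
python3 - <<'E'
from go import *
push(.089,T[1],float(np.load("z.npy"))); look("t2")
E
```

```text
push [0.08909217 0.15896945] [-0.08  1.31 -0.1 ] 0.0845018445800337
tablet [0.02692585 0.16414759] size (0.21815305948257446, 0.10216867178678513) ang 0.07391793 end x -0.027923967537431857 t 11.7917
```

View pics/t2.png

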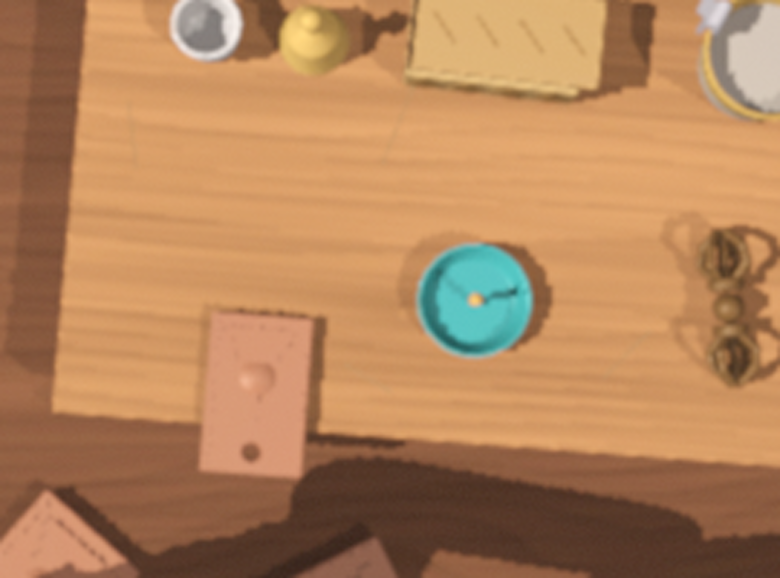

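The tablet is now square and juts out, with corners near (211,311), (315,318), (303,478) and (199,470) in the crop. The mask bled into the table, so I'll tighten its brightness threshold and also check with the corners.

```bash
sed -i 's/(V>120)/(V>165)/' h.py
python3 - <<'E'
from go import *
print("T0",T,edge,np.arctan2(bx[1],bx[0]))
c=pickle.load(open("t2.pkl","rb"))
p=ray(c,np.array([[211,311],[315,318],[303,478],[199,470]])/2.889+[120,90],.07)
print([rel(q).round(4) for q in p])
rb,rt,b,t=measure(c); tx=xdir(rt); print(rel(np.array(rt[0])),rt[1],np.arctan2(tx[1],tx[0])-np.arctan2(bx[1],bx[0]))
# front edge re-measured beside the tablet (unshaded spots): board mask lower boundary along columns
e=np.array([rel(ray(c,[u,np.flatnonzero(b[:,u])[-1]+1],.06)[0]) for u in (145,155,165,175,185,240,260,280,300,330,360)]); print(e.round(4).tolist())
E
```

```text
T0 [0.08322205 0.16025912] [ 0.48456314 -0.03998339] -0.09837233
[array([0.0768, 0.1916]), array([0.0774, 0.119 ]), array([-0.0338,  0.1188]), array([-0.0336,  0.1909])]
[0.02578482 0.15679015] (0.07243970036506653, 0.1047109067440033) -0.007685192
[[-0.0035, 0.2835], [-0.002, 0.2634], [-0.0025, 0.2431], [-0.003, 0.2228], [-0.0015, 0.2026], [-0.0013, 0.091], [-0.0024, 0.0502], [-0.0034, 0.0094], [-0.0024, -0.0313], [-0.0019, -0.0925], [-0.0034, -0.1539]]
```

All measures agree: the back end is at 0.077 and the tablet is square within 0.01 rad. The local edge sits at about -0.002, so the overhang is about 31 mm and needs about 9 mm more.

Run:
```python
from go import *
z=float(np.load("z.npy")); y=.156
manip.move_to(W(.110,y,.15),o); manip.servo_line(W(.105,y,z),o,rate=.1)
push(.0795,y,z); look("t3")
c=pickle.load(open("t3.pkl","rb")); b=measure(c)[2]
print([rel(ray(c,[u,np.flatnonzero(b[:,u])[-1]+1],.06)[0])[0].round(4) for u in (165,175,185,240,250)])
```

```text
push [0.0794715  0.15595925] [ 1.11  0.37 -0.61] 0.08432132205915491
tablet [0.02098547 0.15677099] size (0.07229644805192947, 0.09454219788312912) ang 0.00062113255 end x -0.03401451974256263 t 18.6167
[np.float64(-0.0025), np.float64(-0.003), np.float64(-0.0015), np.float64(-0.0013), np.float64(-0.0018)]
```

View pics/t3.png

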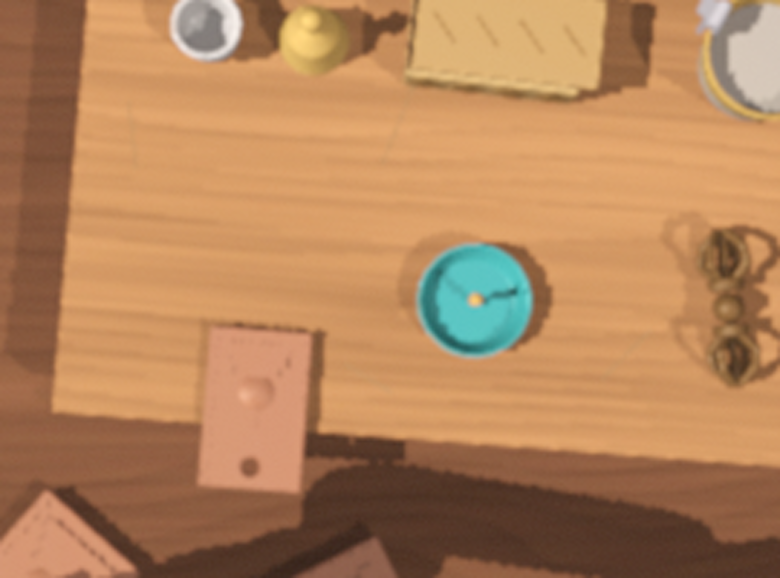

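The corners are now near (210,325), (312,331), (300,493) and (197,485). That puts the holed end about 41 mm past the edge and square. Nothing else has moved and the arm is clear, so I'm handing in.

```bash
python3 -c "
from rig import manip
print(manip.get_contact_force(),manip.get_joint_vel().round(3) if hasattr(manip.get_joint_vel(),'round') else '');print(manip.sign_off())"
```

```text
[-0.2412113   0.65731477 -0.39924529] [-0.003 -0.003  0.     0.003  0.001 -0.   ]
the job is handed in; nothing more can be done
None
```

I pushed the small tablet until its holed end juts about 41 mm past the front edge, square to within about 0.01 rad by the top camera; the dish, dorje and back row look unmoved in the last picture, and I handed in at about 19 s with the arm clear (no verdict was returned).

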